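# Refit the wing handle on the washer's stop valve and shut it

### The job

The red wing handle has come off the washer's little water stop valve. Put it back on the valve's upright spindle, pressing lightly and turning it until its slot finds the key and it drops fully home, then turn it clockwise to shut the valve, so that the wing lies straight across the pipe, and let go. Be gentle with the spindle, which must not be forced, and leave the bottle, the tins and the peg bowl where they stand.

Things in the scene. Friction and masses are not known exactly. Their poses are not given: they have to be found in the camera images.
- handle_center (a point): Centre, half-way up, of the loose red plastic wing handle (80 g), standing upright on the ledge at first: 64 mm long (own x, the wing, white stripe on top), 28 mm wide (own y), 42 mm high (own z, up). The upper 18 mm is the wing with round ends, the lower 24 mm a hub 36 mm long. Grasp across the 28 mm width: the sides are flat over the full height in the middle 36 mm.
- handle_bore (a point): Centre of the handle's flat underside, 21 mm below its centre, same axes. A bore about 12 mm across and 24 mm deep opens here, crossed by a straight slot, 8 mm wide and as deep, that runs the whole length of the hub along own x, parallel to the wing. Handle and slot are the same after a half turn.
- valve_seat (a point): Centre of the flat top of the bolted-down valve's round bonnet (40 mm diameter), 60 mm above the ledge; valve axes: z up, y along the brass pipe (22 mm diameter, 190 mm long, blue ends), x straight across it. The handle is home when its underside rests here. Handle and valve must never be forced together, pressing or twisting, with over 30 N; 4 to 8 N is enough.
- spindle_top (a point): Top of the upright brass spindle, 18 mm above the seat, on its axis; axes are the valve's. The spindle is a round pilot of 10 mm diameter, tapered to 5 mm over its top 4 mm. It turns stiffly (about 0.06 N m), so a handle sliding lightly on the key hardly moves it. Shut means key and wing along the valve's x axis; a stop lies 3 degrees beyond, clockwise.
- key_level (a point): Point on the spindle axis level with the top of its cross key, 8 mm above the seat; axes are the valve's, not the key's. The key, 26 mm long, 6 mm wide, 8 mm high, sticks out on both sides. Its direction is not measured: 30 to 73 degrees anticlockwise, from above, of the valve's x axis. A misaligned handle stops on it; with its slot within about 4 degrees of the key it drops home.
- bottle: Bystander: closed amber glass bottle, 64 mm diameter, 170 mm high, 0.4 kg; origin at the centre of its underside.
- tins: Bystander: a stacked pair of round steel tins, 75 mm diameter, 110 mm high together, 0.4 kg; origin at the centre of the underside.
- peg_bowl: Bystander: small beech bowl of wooden pegs, 90 mm diameter, about 70 mm high, 0.25 kg; origin at the centre of its underside.
Things that resemble listed ones, but are neither listed nor needed, are in the scene too. Leave any blue, green or purple look-alike of the part that bears handle_center alone.

How it is judged:
On the way:
1. the handle is fully home on the spindle of the still part-open valve (z of handle_center in the frame of valve_seat below 0.0235 m and horizontal distance between handle_center and valve_seat below 0.004 m and angle between the x axis of handle_center and the x axis of valve_seat, either way round above 0.3 rad), for 0.1 s.
At the end, for the whole second after the job is handed in: The handle is upright and fully home on the spindle (underside within 2.5 mm of the bonnet, centred within 4 mm), its wing straight across the pipe within about 10 degrees, and the gripper has let go of it (z of handle_center in the frame of valve_seat between 0.018 and 0.0235 m and horizontal distance between handle_center and valve_seat below 0.004 m and angle between handle_center's own z axis and vertical below 0.1 rad and angle between the x axis of handle_center and the x axis of valve_seat, either way round below 0.17 rad and contact force between the fingers and handle below 0.05 N); the robot touches nothing.
It fails at once if the handle is forced against the valve with more than 30 N (contact force between handle and valve above 30 N).
It fails at once if the bottle is moved by more than 20 mm (distance of bottle from where it was at the start of the episode above 0.02 m).
It fails at once if the tins are moved by more than 20 mm (distance of tins from where it was at the start of the episode above 0.02 m).
It fails at once if the peg bowl is moved by more than 20 mm (distance of peg_bowl from where it was at the start of the episode above 0.02 m).
It also fails if it takes over 67 s, if anything falls off the work surface, if the arm or the gripper's body presses on something with over 40 N, if the wrist force passes 120 N, or if a joint passes its speed limit or range.

### The arm

A 6-joint arm with a two-finger parallel gripper is mounted at the origin on the work surface. World frame = base frame: x ahead of the robot, y to its left, z up, the work surface at z = 0. Lengths are in m, angles in rad, forces in N, time in s.
With the tool pointing down it reaches from about 0.375 to 0.9 m from the base axis. Payload 3.1 kg.
Tool frame: the origin (TCP) lies midway between the tips of the shut fingers; the grasp point (between the pads) lies 19 mm behind it (manip.grasp_offset is the distance from the TCP to the grasp point, in m); z points along the fingers, y is the line along which they close (so a half turn about z gives the same grasp; the last joint's range is limited). The gripper opens to 85 mm and grips with 20 to 120 N. Pads are 22 mm wide; open, the fingers measure 114 mm over their backs; the gripper's body (76 mm by 85 mm) begins 54 mm behind the grasp point. The pads swing forward as they close: fully open they stand 13 mm farther back than shut.
Start: joints at [-1.45, 0.527, 1.433, -0, 1.181, -0.178], TCP at [0.185, -0.597, 0.231] pointing down, gripper open.
Joint ranges: [-3.08, 3.08], [-0.75, 2.2], [0.22, 2.44], [-1.43, 4.57], [0, 2.65], [-2.85, 2.85]. Speed limits (rad/s): [2.79, 2.79, 3.14, 3.14, 3.14, 3.14].

### API

Orientations are given as a unit quaternion [x, y, z, w].
In Python, from station import sensors, cams, order, manip gives the robot as it stands.
- The arm moves only by the tool move_arm, never from a script. Its argument "targets" is a list of rows, each an object of numbers: "dx", "dy", "dz": the shift along the world's x, y, z normalised to -1 to 1, where 1 is 25 mm; "rx", "ry", "rz": the turn, a rotation vector about the world's x, y, z normalised to -1 to 1, where 1 is 30 degrees. A call has exactly 10 rows; each row shifts and turns the commanded pose from where the row before left it; what a row does not reach is not made up. A row lasts 1/8 s, in which the tool goes at most 62.5 mm and 10.7 degrees, less where a joint would pass 70% of its speed; a pose out of reach is approached as far as the arm can. A call with a number of a shift or a turn outside -1 to 1 is refused whole. A call with a gripper value outside its range is refused whole. "claw" is the opening in per cent of the stroke, from 0 (shut) to 100 (fully open), set as the call begins (left out, the last holds). The fingers move at their own pace and stop on an object; "newtons" is the grip in N (left out, the last holds). Time passes only in rows, so rows that do not move let the fingers close, or fill a call up. It gives the time, the measured TCP pose, the force, the opening and the grip force at its end, in the units of the state.
- sensors.sense(): the state, without advancing time (a new reading comes with each control period).
- cams.snapshot(name): name is "scene" or "top" or "wrist"; returns the picture (420x560x3 uint8, red, green, blue); there is no depth.
- cams.camera_model(name): a dict with "fx", "fy", "cx", "cy" (pixels), "extrinsics" (4x4, takes a point from world to camera coordinates). Camera axes: x right, y down, z forward; pixel columns grow to the right and rows downward; lengths in m; the calibration is good to about 2 mm. The wrist camera is an equidistant fisheye: a pixel r from the principal point sees the ray r / f radians off the axis. A picture is of the moment at which its call begins: read the wrist's pose just before it. camera_model takes no time and is no camera call; for the wrist camera it gives the pose at the moment of the call.
- order.sign_off(): hands the job in; it is judged then, once.
The state is a dict: "t": time; "q": joint angles; "qd": joint speeds; "tau": joint torques, N m; "tcp_pos": TCP position; "tool_rot": TCP orientation; "force": force on the tool from outside, world axes, zero at the start; "ft_torque": the same for the moment, N m; "finger_gap": opening from 0.0 (shut) to 1.0 (fully open); "gripper_force": force on a finger pad.
Only numpy, scipy, OpenCV 4.12 (cv2) and the standard library are available. Lean on these libraries where they do the work, as an engineer would, in place of code of your own. Each camera call takes 0.05 s, during which the arm holds its last target. There are 200 camera calls.

## Working session

There is one attempt and no reset: what is moved stays moved. The work goes in short steps, Python scripts to look and compute and a tool call to move; the robot and the scene stay as the last step left them, time stands still between calls to the robot, and variables do not carry over. Pictures are saved under pics/ and viewed, at most 10 in all, crops included, and the job is handed in when it is done.

Besides the shell and the picture viewer there is one more tool, called in YAML: its name, and indented under it one key for each argument. move_arm: Moves the arm, as the interface text tells. Scaled input: -1 to 1 covers 25 mm each way for a shift and 30 degrees each way for a turn. Its arguments: {"type":"object","properties":{"targets":{"type":"array"},"claw":{"type":"number"},"newtons":{"type":"number"}},"required":["targets"]}

```bash
mkdir -p pics; ls; python3 - <<'E'
from station import sensors,cams,order,manip
import cv2,numpy as np
s=sensors.sense();print(s['t'],s['tcp_pos'],s['tool_rot'],manip.grasp_offset)
for n in ('scene','top'):
    m=cams.camera_model(n);print(n,m)
    cv2.imwrite(f'pics/{n}0.png',cams.snapshot(n)[:,:,::-1])
E
```

```text
pics
0.0 [ 0.18451126 -0.59639885  0.23032788] [ 9.88783985e-01  1.49348775e-01  2.06461927e-05 -1.08308309e-03] 0.0187
scene {'fx': 529.3436979873393, 'fy': 529.3436979873393, 'cx': 280.56414431066963, 'cy': 201.3047914280643, 'extrinsics': array([[ 3.40370923e-01,  9.40289614e-01, -1.75410003e-03,
        -1.81133944e-01],
       [ 6.17249257e-01, -2.24841592e-01, -7.53955976e-01,
        -2.76800382e-01],
       [-7.09331368e-01,  2.55541974e-01, -6.56922606e-01,
         1.75900768e+00],
       [ 0.00000000e+00,  0.00000000e+00,  0.00000000e+00,
         1.00000000e+00]])}
top {'fx': 440.88377542289095, 'fy': 440.88377542289095, 'cx': 283.3700365341536, 'cy': 209.19974616120464, 'extrinsics': array([[ 0.01091508, -0.99976848,  0.01854301, -0.00955437],
       [-0.98605907, -0.0138409 , -0.165819  ,  0.55213882],
       [ 0.16603726, -0.01647457, -0.98598185,  0.98035063],
       [ 0.        ,  0.        ,  0.        ,  1.        ]])}
```

View pics/scene0.png

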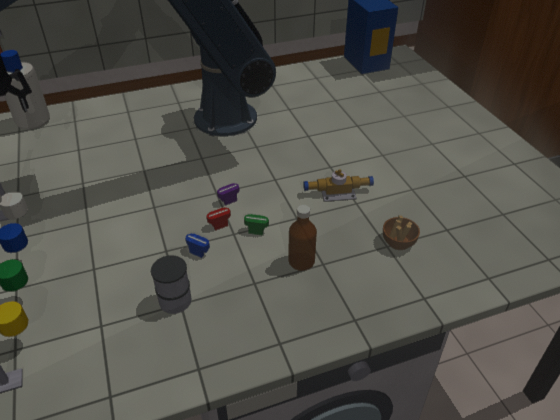

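View pics/top0.png

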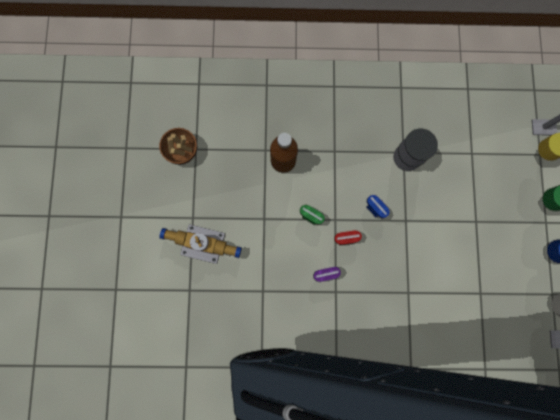

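The candidates in the top view are red (348,238), green (312,214), blue (377,206) and purple (327,274). Only the red one fits the description. The valve is at (199,242) with blue pipe ends at (163,233) and (238,252). Next I measure and check the red one in a close crop.

```bash
cat > h.py <<'E'
import numpy as np,cv2
from station import sensors,cams,order,manip
from scipy.spatial.transform import Rotation as R
def ray(m,u,v):
    E=m['extrinsics'];a=(u-m['cx'])/m['fx'];b=(v-m['cy'])/m['fy']
    return -E[:3,:3].T@E[:3,3],E[:3,:3].T@np.array([a,b,1.])
def plane(m,p,z):
    o,d=ray(m,*p);return o+d*(z-o[2])/d[2]
def tri(m1,p1,m2,p2):
    o1,d1=ray(m1,*p1);o2,d2=ray(m2,*p2)
    t=np.linalg.lstsq(np.c_[d1,-d2],o2-o1,rcond=None)[0]
    a=o1+d1*t[0];b=o2+d2*t[1];return (a+b)/2,np.linalg.norm(a-b)
def blobs(mask,off=(0,0),amin=8):
    n,l,s,c=cv2.connectedComponentsWithStats(mask.astype(np.uint8))
    return [(s[i,4],c[i]+off,np.argwhere(l==i)[:,::-1]+off) for i in range(1,n) if s[i,4]>=amin]
E
python3 - <<'E'
from h import *
im={n:cv2.imread(f'pics/{n}0.png') for n in('top','scene')}
M={n:cams.camera_model(n) for n in im}
def hsv(n):return cv2.cvtColor(im[n],cv2.COLOR_BGR2HSV)
for n,(x0,y0,x1,y1) in {'top':(325,220,370,255),'scene':(200,200,240,235)}.items():
    h=hsv(n)[y0:y1,x0:x1];red=((h[...,0]<8)|(h[...,0]>172))&(h[...,1]>120)&(h[...,2]>50)
    w=(h[...,1]<110)&(h[...,2]>110)
    hull=cv2.fillConvexPoly(np.zeros(red.shape,np.uint8),cv2.convexHull(np.argwhere(red)[:,::-1].astype(np.int32)),1)
    for k,mm in(('red',red),('stripe',w&(hull>0))):
        for a,c,p in blobs(mm,(x0,y0)):
            P=np.array([plane(M[n],q,.042) for q in p])[:,:2];C=P.mean(0);wv,V=np.linalg.eigh(np.cov((P-C).T))
            d=V[:,1];print(n,k,a,c,C,'ang',np.degrees(np.arctan2(d[1],d[0]))%180,'len',np.ptp(P@d))
pt={}
for n,(x0,y0,x1,y1) in {'top':(150,215,255,270),'scene':(295,165,385,205)}.items():
    h=hsv(n)[y0:y1,x0:x1];b=(h[...,0]>100)&(h[...,0]<130)&(h[...,1]>120)
    pt[n]=[c for a,c,p in blobs(b,(x0,y0))];print(n,pt[n])
for a in pt['top']:
    for b in pt['scene']:
        P,e=tri(M['top'],a,M['scene'],b)
        if e<.02:print(P,e)
def z(n,x0,y0,x1,y1,k):return cv2.resize(im[n][y0:y1,x0:x1],None,fx=k,fy=k,interpolation=2)
a=z('top',155,200,245,280,4)
b=z('scene',295,160,385,210,4);c=z('top',320,215,380,260,5);d=z('scene',200,195,260,245,5)
o=np.zeros((600,700,3),np.uint8)
for i,(y,x) in zip((a,b,c,d),((0,0),(0,365),(330,0),(330,365))):
    q=o[y:y+i.shape[0],x:x+i.shape[1]];q[:]=i[:q.shape[0],:q.shape[1]]
cv2.imwrite('pics/crop1.png',o)
E
```

```text
top red 218 [347.50458716 237.3853211 ] [ 0.48873423 -0.15224132] ang 99.0518043074133 len 0.06221320067986458
top stripe 69 [348.13043478 236.66666667] [ 0.49041469 -0.15371902] ang 99.40708009324005 len 0.05224511458600109
scene red 314 [218.76433121 218.1910828 ] [ 0.51093192 -0.15719959] ang 156.34545443858173 len 0.0788367949722582
scene stripe 29 [218.37931034 212.20689655] [ 0.48910084 -0.15239011] ang 100.17729190290638 len 0.04856684472951836
top [array([161.89655172, 232.96551724]), array([237.76470588, 251.79411765])]
scene [array([371., 179.]), array([305.74074074, 184.92592593])]
[0.49414173 0.27834852 0.03577069] 0.0001000875220702452
[0.45293083 0.10170603 0.03253831] 1.1888403551915792e-05
```

View pics/crop1.png

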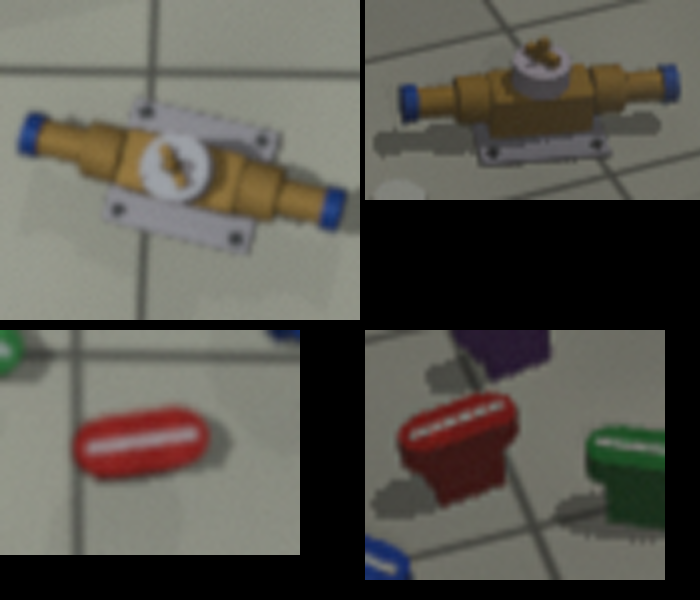

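The crop confirms the red handle at top px (348,237), with its white stripe and a narrower hub. The two views agree on (0.4895,-0.153), wing at 99.5°. The pipe's blue ends put the valve centre near (0.4735,0.190), pipe at 77°, with the key visibly skewed. I'll move above the handle.

move_arm:
  targets:
    - {"dx": 0.61,"dy": 0.886,"rz": 0.137}
    - {"dx": 0.61,"dy": 0.886,"rz": 0.137}
    - {"dx": 0.61,"dy": 0.886,"rz": 0.137}
    - {"dx": 0.61,"dy": 0.886,"rz": 0.137}
    - {"dx": 0.61,"dy": 0.886,"rz": 0.137}
    - {"dx": 0.61,"dy": 0.886,"rz": 0.137}
    - {"dx": 0.61,"dy": 0.886,"rz": 0.137}
    - {"dx": 0.61,"dy": 0.886,"rz": 0.137}
    - {"dx": 0.61,"dy": 0.886,"rz": 0.137}
    - {"dx": 0.61,"dy": 0.886,"rz": 0.137}
  claw: 65
  newtons: 25

```text
schema error: expected keys dx, dy, dz, rx, ry, rz
```

move_arm:
  targets:
    - {"dx": 0.61,"dy": 0.886,"rz": 0.137}
    - {"dx": 0.61,"dy": 0.886,"rz": 0.137}
    - {"dx": 0.61,"dy": 0.886,"rz": 0.137}
    - {"dx": 0.61,"dy": 0.886,"rz": 0.137}
    - {"dx": 0.61,"dy": 0.886,"rz": 0.137}
    - {"dx": 0.61,"dy": 0.886,"rz": 0.137}
    - {"dx": 0.61,"dy": 0.886,"rz": 0.137}
    - {"dx": 0.61,"dy": 0.886,"rz": 0.137}
    - {"dx": 0.61,"dy": 0.886,"rz": 0.137}
    - {"dx": 0.61,"dy": 0.886,"rz": 0.137}

```text
schema error: expected keys dx, dy, dz, rx, ry, rz
```

move_arm:
  targets:
    - {"dx": 0.61,"dy": 0.886,"dz": 0,"rx": 0,"ry": 0,"rz": 0.137}
    - {"dx": 0.61,"dy": 0.886,"dz": 0,"rx": 0,"ry": 0,"rz": 0.137}
    - {"dx": 0.61,"dy": 0.886,"dz": 0,"rx": 0,"ry": 0,"rz": 0.137}
    - {"dx": 0.61,"dy": 0.886,"dz": 0,"rx": 0,"ry": 0,"rz": 0.137}
    - {"dx": 0.61,"dy": 0.886,"dz": 0,"rx": 0,"ry": 0,"rz": 0.137}
    - {"dx": 0.61,"dy": 0.886,"dz": 0,"rx": 0,"ry": 0,"rz": 0.137}
    - {"dx": 0.61,"dy": 0.886,"dz": 0,"rx": 0,"ry": 0,"rz": 0.137}
    - {"dx": 0.61,"dy": 0.886,"dz": 0,"rx": 0,"ry": 0,"rz": 0.137}
    - {"dx": 0.61,"dy": 0.886,"dz": 0,"rx": 0,"ry": 0,"rz": 0.137}
    - {"dx": 0.61,"dy": 0.886,"dz": 0,"rx": 0,"ry": 0,"rz": 0.137}
  claw: 65
  newtons: 25

```text
t: 1.35
tcp_pos: [0.3376, -0.3743, 0.2312]
tool_rot: [0.873, 0.488, 0.0, -0.0]
force: [-0.1, -0.9, -0.2]
finger_gap: 0.655
gripper_force: 0.0
```

move_arm:
  targets:
    - {"dx": 0.61,"dy": 0.886,"dz": 0,"rx": 0,"ry": 0,"rz": 0.137}
    - {"dx": 0.61,"dy": 0.886,"dz": 0,"rx": 0,"ry": 0,"rz": 0.137}
    - {"dx": 0.61,"dy": 0.886,"dz": 0,"rx": 0,"ry": 0,"rz": 0.137}
    - {"dx": 0.61,"dy": 0.886,"dz": 0,"rx": 0,"ry": 0,"rz": 0.137}
    - {"dx": 0.61,"dy": 0.886,"dz": 0,"rx": 0,"ry": 0,"rz": 0.137}
    - {"dx": 0.61,"dy": 0.886,"dz": 0,"rx": 0,"ry": 0,"rz": 0.137}
    - {"dx": 0.61,"dy": 0.886,"dz": 0,"rx": 0,"ry": 0,"rz": 0.137}
    - {"dx": 0.61,"dy": 0.886,"dz": 0,"rx": 0,"ry": 0,"rz": 0.137}
    - {"dx": 0.61,"dy": 0.886,"dz": 0,"rx": 0,"ry": 0,"rz": 0.137}
    - {"dx": 0.61,"dy": 0.886,"dz": 0,"rx": 0,"ry": 0,"rz": 0.137}

```text
t: 2.6
tcp_pos: [0.4899, -0.1528, 0.2312]
tool_rot: [0.646, 0.764, -0.0, -0.0]
force: [-0.1, 0.3, 0.1]
finger_gap: 0.649
gripper_force: 0.0
```

```bash
python3 - <<'E'
from h import *
s=sensors.sense();print(s['t'],s['tcp_pos'],R.from_quat(s['tool_rot']).as_matrix().round(4),s['q'],s['force'],s['finger_gap'])
m=cams.camera_model('wrist');print(m)
E=m['extrinsics'];print(-E[:3,:3].T@E[:3,3])
cv2.imwrite('pics/w1.png',cams.snapshot('wrist')[:,:,::-1])
E
```

```text
2.6 [ 0.48989319 -0.15280042  0.23118075] [[-1.665e-01  9.860e-01 -2.000e-04]
 [ 9.860e-01  1.665e-01  1.000e-04]
 [ 2.000e-04 -2.000e-04 -1.000e+00]] [-5.20354515e-01  3.77997132e-01  1.70985092e+00 -2.83392223e-05
  1.05401257e+00 -6.87615581e-01] [-0.13202904  0.33634523  0.12308405] 0.6492689144434708
{'fx': 325.19226210127806, 'fy': 325.19226210127806, 'cx': 280.5329761542851, 'cy': 209.07835857510943, 'extrinsics': array([[ 9.85864934e-01,  1.67542017e-01,  6.59676127e-05,
        -4.57658932e-01],
       [ 1.61377840e-01, -9.49698833e-01,  2.68382784e-01,
        -2.58924930e-01],
       [ 4.50280424e-02, -2.64578530e-01, -9.63312346e-01,
         3.15941898e-01],
       [ 0.00000000e+00,  0.00000000e+00,  0.00000000e+00,
         1.00000000e+00]])}
[ 0.47874839 -0.08563216  0.37387192]
```

View pics/w1.png

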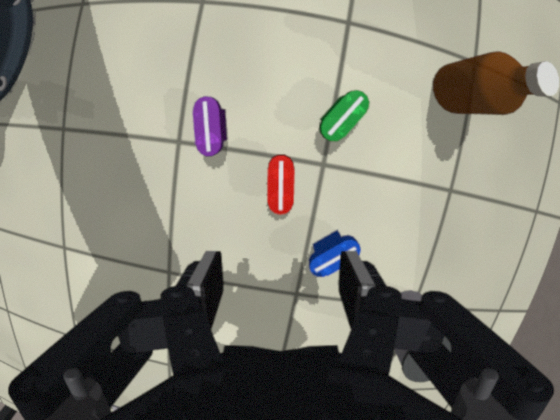

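The wrist view shows the red handle at (281,184) between the finger positions, with purple (208,127), green (345,115) and blue (335,257) clear of it. The bottle is at (490,82). I'll refine the handle pose from its stripe.

```bash
cat >> h.py <<'E'
def fish(m,u,v,z):
    E=m['extrinsics'];d=np.array([u-m['cx'],v-m['cy']]);r=np.hypot(*d);t=r/m['fx']
    c=np.array([*(d/max(r,1e-9)*np.sin(t)),np.cos(t)]);o=-E[:3,:3].T@E[:3,3];w=E[:3,:3].T@c
    return o+w*(z-o[2])/w[2]
E
python3 - <<'E'
from h import *
m=cams.camera_model('wrist');h=cv2.cvtColor(cv2.imread('pics/w1.png'),cv2.COLOR_BGR2HSV)[140:230,255:310]
red=((h[...,0]<8)|(h[...,0]>172))&(h[...,1]>140)&(h[...,2]>60)
hull=cv2.fillConvexPoly(np.zeros(red.shape,np.uint8),cv2.convexHull(np.argwhere(red)[:,::-1].astype(np.int32)),1)
w=(hull>0)&(h[...,1]<100)
for k,mm in(('red',red|(hull>0)),('stripe',w)):
  for a,c,p in blobs(mm,(255,140),20):
    P=np.array([fish(m,*q,.042) for q in p])[:,:2];C=P.mean(0);wv,V=np.linalg.eigh(np.cov((P-C).T));d=V[:,1]
    print(k,a,c,C,np.degrees(np.arctan2(d[1],d[0]))%180,np.ptp(P@d),np.ptp(P@V[:,0]))
E
```

```text
red 1411 [280.45854004 183.98582566] [ 0.49139878 -0.1475935 ] 99.07236898608468 0.06178539820482595 0.026524863211278338
stripe 195 [280.49230769 184.87692308] [ 0.49159092 -0.14848969] 99.75664941590335 0.051053332630846465 0.0031760578770486103
```

move_arm:
  targets:
    - {"dx": 0.02,"dy": 0.06,"dz": -0.9,"rx": 0,"ry": 0,"rz": 0}
    - {"dx": 0,"dy": 0,"dz": -1,"rx": 0,"ry": 0,"rz": 0}
    - {"dx": 0,"dy": 0,"dz": -1,"rx": 0,"ry": 0,"rz": 0}
    - {"dx": 0,"dy": 0,"dz": -1,"rx": 0,"ry": 0,"rz": 0}
    - {"dx": 0,"dy": 0,"dz": -1,"rx": 0,"ry": 0,"rz": 0}
    - {"dx": 0,"dy": 0,"dz": -1,"rx": 0,"ry": 0,"rz": 0}
    - {"dx": 0,"dy": 0,"dz": -1,"rx": 0,"ry": 0,"rz": 0}
    - {"dx": 0,"dy": 0,"dz": -1,"rx": 0,"ry": 0,"rz": 0}
    - {"dx": 0,"dy": 0,"dz": -0.6,"rx": 0,"ry": 0,"rz": 0}
    - {"dx": 0,"dy": 0,"dz": -0.26,"rx": 0,"ry": 0,"rz": 0}

```text
t: 3.9
tcp_pos: [0.4899, -0.1525, 0.0116]
tool_rot: [0.647, 0.763, -0.0, -0.0]
force: [-0.7, 0.2, -0.4]
finger_gap: 0.649
gripper_force: 0.0
```

move_arm:
  targets:
    - {"dx": 0,"dy": 0,"dz": 0,"rx": 0,"ry": 0,"rz": 0}
    - {"dx": 0,"dy": 0,"dz": 0,"rx": 0,"ry": 0,"rz": 0}
    - {"dx": 0,"dy": 0,"dz": 0,"rx": 0,"ry": 0,"rz": 0}
    - {"dx": 0,"dy": 0,"dz": 0,"rx": 0,"ry": 0,"rz": 0}
    - {"dx": 0,"dy": 0,"dz": 0,"rx": 0,"ry": 0,"rz": 0}
    - {"dx": 0,"dy": 0,"dz": 0,"rx": 0,"ry": 0,"rz": 0}
    - {"dx": 0,"dy": 0,"dz": 0,"rx": 0,"ry": 0,"rz": 0}
    - {"dx": 0,"dy": 0,"dz": 0,"rx": 0,"ry": 0,"rz": 0}
    - {"dx": 0,"dy": 0,"dz": 0,"rx": 0,"ry": 0,"rz": 0}
    - {"dx": 0,"dy": 0,"dz": 0,"rx": 0,"ry": 0,"rz": 0}
  claw: 0
  newtons: 25

```text
t: 5.15
tcp_pos: [0.4904, -0.1528, 0.0129]
tool_rot: [0.647, 0.763, 0.0, 0.001]
force: [-0.4, 1.1, 4.9]
finger_gap: 0.323
gripper_force: 27.2
```

move_arm:
  targets:
    - {"dx": 0,"dy": 0,"dz": 0.5,"rx": 0,"ry": 0,"rz": 0}
    - {"dx": 0,"dy": 0,"dz": 1,"rx": 0,"ry": 0,"rz": 0}
    - {"dx": 0,"dy": 0,"dz": 1,"rx": 0,"ry": 0,"rz": 0}
    - {"dx": 0,"dy": 0.8,"dz": 1,"rx": 0,"ry": 0,"rz": -0.3}
    - {"dx": 0,"dy": 0.8,"dz": 1,"rx": 0,"ry": 0,"rz": -0.3}
    - {"dx": 0,"dy": 0.8,"dz": 1,"rx": 0,"ry": 0,"rz": -0.3}
    - {"dx": 0,"dy": 0.8,"dz": 1,"rx": 0,"ry": 0,"rz": -0.3}
    - {"dx": 0,"dy": 0.8,"dz": 1,"rx": 0,"ry": 0,"rz": -0.3}
    - {"dx": 0,"dy": 0.8,"dz": 1,"rx": 0,"ry": 0,"rz": -0.3}
    - {"dx": 0,"dy": 0.8,"dz": 0.2,"rx": 0,"ry": 0,"rz": -0.3}

```text
t: 6.4
tcp_pos: [0.4906, -0.012, 0.2319]
tool_rot: [0.951, 0.31, 0.002, 0.001]
force: [-0.0, 0.2, -2.0]
finger_gap: 0.324
gripper_force: 26.4
```

move_arm:
  targets:
    - {"dx": -0.24,"dy": 0.8,"dz": 0,"rx": 0,"ry": 0,"rz": -0.1}
    - {"dx": -0.24,"dy": 0.8,"dz": 0,"rx": 0,"ry": 0,"rz": -0.1}
    - {"dx": -0.24,"dy": 0.8,"dz": 0,"rx": 0,"ry": 0,"rz": -0.033}
    - {"dx": -0.24,"dy": 0.8,"dz": 0,"rx": 0,"ry": 0,"rz": 0}
    - {"dx": -0.24,"dy": 0.8,"dz": 0,"rx": 0,"ry": 0,"rz": 0}
    - {"dx": -0.24,"dy": 0.8,"dz": 0,"rx": 0,"ry": 0,"rz": 0}
    - {"dx": -0.24,"dy": 0.8,"dz": 0,"rx": 0,"ry": 0,"rz": 0}
    - {"dx": -0.24,"dy": 0.8,"dz": 0,"rx": 0,"ry": 0,"rz": 0}
    - {"dx": -0.48,"dy": 0.71,"dz": 0,"rx": 0,"ry": 0,"rz": 0}
    - {"dx": 0,"dy": 0,"dz": 0,"rx": 0,"ry": 0,"rz": 0}

```text
t: 7.65
tcp_pos: [0.4285, 0.1659, 0.2299]
tool_rot: [0.967, 0.255, -0.001, -0.0]
force: [0.9, 0.0, -1.5]
finger_gap: 0.322
gripper_force: 26.3
```

```bash
python3 - <<'E'
from h import *
s=sensors.sense();r=R.from_quat(s['tool_rot']).as_matrix();print(s['t'],s['tcp_pos'],np.degrees(np.arctan2(r[1,0],r[0,0])),s['q'],s['force'],s['finger_gap'])
a=cams.snapshot('wrist')[:,:,::-1];cv2.imwrite('pics/w2.png',a);cv2.imwrite('pics/w2c.png',np.hstack([a]))
E
```

```text
7.65 [0.42853454 0.16589567 0.22993307] 29.52143699785463 [1.25366588e-01 3.08493478e-01 1.83369899e+00 4.16507103e-05
 1.00070480e+00 1.18089445e+00] [ 0.8532449   0.02212223 -1.47516975] 0.3216355420029125
```

View pics/w2.png

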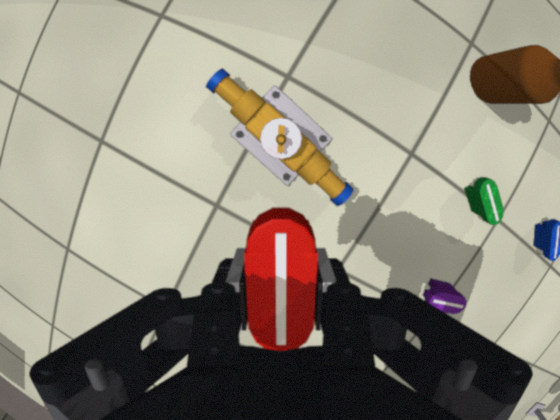

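The view shows the valve with its white bonnet at (281,139), the key nearly vertical in the image, and blue ends at (218,80) and (342,193). The held red handle points up the image. Next I measure all of it.

```bash
python3 - <<'E'
from h import *
m=cams.camera_model('wrist');I=cv2.imread('pics/w2.png');H=cv2.cvtColor(I,cv2.COLOR_BGR2HSV)
s=sensors.sense();T=s['tcp_pos']
def ax(P):
    C=P.mean(0);wv,V=np.linalg.eigh(np.cov((P-C).T));d=V[:,1];return C,np.degrees(np.arctan2(d[1],d[0]))%180,np.ptp(P@d),np.ptp(P@V[:,0])
def pl(p,z):return np.array([fish(m,*q,z)[:2] for q in p])
h=H[60:215,195:365]
b=(h[...,0]>100)&(h[...,0]<130)&(h[...,1]>120)
e=[]
for a,c,p in blobs(b,(195,60),40):
    e.append(fish(m,*c,.034)[:2]);print('end',a,c,e[-1])
d=e[1]-e[0];print('mid',(e[0]+e[1])/2,'pipe ang',np.degrees(np.arctan2(d[1],d[0]))%180,np.hypot(*d))
x0,y0,x1,y1=255,112,308,166
h=H[y0:y1,x0:x1]
w=(h[...,1]<50)&(h[...,2]>170)
B=max(blobs(w,(x0,y0),30),key=lambda t:t[0])
hu=cv2.convexHull(B[2].astype(np.int32));
P=pl(hu[:,0],.06);(cc,rr)=cv2.minEnclosingCircle(P.astype(np.float32));print('bonnet hull',cc,rr,cv2.minEnclosingCircle(hu.astype(np.float32)))
mask=cv2.fillConvexPoly(np.zeros(I.shape[:2],np.uint8),hu,1)[y0:y1,x0:x1]
g=(h[...,1]>90)&(cv2.erode(mask,np.ones((3,3)))>0)
for a,c,p in blobs(g,(x0,y0),20):
    print('key',a,c,ax(pl(p,.068)))
# held handle
h=H[200:360,235:325];red=((h[...,0]<8)|(h[...,0]>172))&(h[...,1]>140)&(h[...,2]>60)
hull=cv2.fillConvexPoly(np.zeros(red.shape,np.uint8),cv2.convexHull(np.argwhere(red)[:,::-1].astype(np.int32)),1)
for a,c,p in blobs((hull>0)&(h[...,1]<100),(235,200),60): print('stripe',a,c,ax(pl(p,T[2]+.0291)))
print(T)
cv2.imwrite('pics/c2.png',cv2.resize(I[105:175,245:320],None,fx=8,fy=8,interpolation=2))
E
```

```text
end 201 [216.00995025  79.1840796 ] [0.49533284 0.27929942]
end 193 [343.15544041 195.22279793] [0.45374432 0.10104406]
mid [0.47453858 0.19017174] pipe ang 76.86731753427456 0.18304255265109087
bonnet hull (0.474111944437027, 0.1902872622013092) 0.03589233011007309 ((281.0, 138.5), 37.1248893737793)
key 177 [280.81920904 138.80225989] (array([0.47424603, 0.19028191]), np.float64(27.355398970252878), np.float64(0.024574253073272212), np.float64(0.007584761833687469))
key 24 [284.16666667 160.125     ] (array([0.45828361, 0.1776163 ]), np.float64(137.11945868392672), np.float64(0.006844457967239759), np.float64(0.004480295473743179))
stripe 1158 [280.48013817 287.04317789] (array([0.43262003, 0.16712703]), np.float64(29.603629159909246), np.float64(0.05224377876741909), np.float64(0.004233904308147657))
[0.42949407 0.16533826 0.23001256]
```

View pics/c2.png

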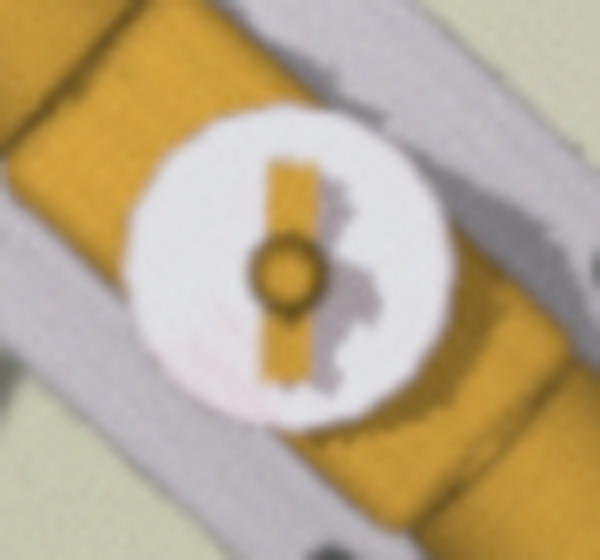

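The key lies at 27.4° in the world, 40.5° from valve x, and the spindle is at (0.4743,0.1902). Wrist and static cameras disagree by 4 mm on the handle along the wing, so I'll cross-check using the neighbours' stripes.

```bash
python3 - <<'E'
from h import *
import json
s=sensors.sense();mw=cams.camera_model('wrist')
# wrist model at w1: same camera-in-tool transform, pose as recorded
E1=np.array([[9.85864934e-01,1.67542017e-01,6.59676127e-05,-4.57658932e-01],[1.61377840e-01,-9.49698833e-01,2.68382784e-01,-2.58924930e-01],[4.50280424e-02,-2.64578530e-01,-9.63312346e-01,3.15941898e-01],[0,0,0,1]])
m1=dict(mw,extrinsics=E1)
cols={'red':(0,7),'green':(50,75),'blue':(105,125),'purple':(132,160)}
cv2.imwrite('pics/s2.png',cams.snapshot('scene')[:,:,::-1]);cv2.imwrite('pics/t2.png',cams.snapshot('top')[:,:,::-1])
for f,m,fn in(('w1',m1,fish),('w2',mw,fish),('top0',cams.camera_model('top'),None),('scene0',cams.camera_model('scene'),None),('t2',cams.camera_model('top'),None),('s2',cams.camera_model('scene'),None)):
    H=cv2.cvtColor(cv2.imread(f'pics/{f}.png'),cv2.COLOR_BGR2HSV)
    for k,(a,b) in cols.items():
        c=((H[...,0]>=a)&(H[...,0]<=b)&(H[...,1]>110)&(H[...,2]>35)).astype(np.uint8)
        for A,C,p in blobs(c,(0,0),60):
            hu=cv2.fillConvexPoly(np.zeros(c.shape,np.uint8),cv2.convexHull(p.astype(np.int32)),1)
            st=(cv2.erode(hu,np.ones((3,3)))>0)&(H[...,1]<115)&(H[...,2]>90)
            q=np.argwhere(st)[:,::-1]
            if len(q)<12 or A>4000: continue
            g=(lambda u:fish(m,*u,.042)) if fn else (lambda u:plane(m,u,.042))
            P=np.array([g(u) for u in q]);print(f,k,A,q.mean(0).round(1),P.mean(0)[:2].round(4),np.ptp(P,0)[:2].round(3))
mt=cams.camera_model('top');I=cv2.imread('pics/top0.png');H=cv2.cvtColor(I,cv2.COLOR_BGR2HSV)[225:260,180:220]
w=(H[...,1]<40)&(H[...,2]>130)
for A,C,p in blobs(w,(180,225),20):
    e=cv2.minAreaRect(p.astype(np.float32));print('bonnet top',A,C,e,plane(mt,e[0],.06))
E
```

```text
w1 red 1227 [280.4 185.2] [ 0.4898 -0.1515] [0.012 0.052]
w1 green 1208 [345.2 115.4] [ 0.5427 -0.0679] [0.031 0.047]
w1 blue 1168 [336.4 257.2] [ 0.5657 -0.2218] [0.051 0.049]
w1 purple 1245 [206.1 125.8] [ 0.404  -0.1021] [0.016 0.051]
w2 green 997 [492.1 202.1] [ 0.5444 -0.0683] [0.031 0.066]
w2 blue 197 [340.  192.3] [0.4555 0.108 ] [0.017 0.004]
w2 blue 677 [555.3 236.6] [ 0.5701 -0.2164] [0.045 0.068]
w2 purple 786 [446.8 302.7] [ 0.4053 -0.1004] [0.017 0.071]
top0 red 227 [348.  236.7] [ 0.4904 -0.1535] [0.012 0.051]
top0 green 189 [312.2 213.8] [ 0.543  -0.0702] [0.03  0.047]
top0 blue 268 [378.3 205.4] [ 0.5652 -0.2258] [0.04  0.035]
top0 purple 167 [326.8 273.7] [ 0.4048 -0.1036] [0.016 0.053]
scene0 red 320 [218.  212.4] [ 0.4893 -0.1535] [0.013 0.05 ]
scene0 green 242 [255.7 217.9] [ 0.5418 -0.0697] [0.03  0.045]
scene0 blue 332 [197.3 239.2] [ 0.5653 -0.225 ] [0.037 0.034]
scene0 purple 193 [226.3 188.4] [ 0.4044 -0.1082] [0.016 0.046]
t2 green 185 [312.2 213.8] [ 0.543  -0.0702] [0.03  0.047]
t2 blue 265 [378.3 205.3] [ 0.5653 -0.2258] [0.04  0.035]
t2 purple 158 [326.6 273.7] [ 0.4048 -0.1032] [0.016 0.053]
s2 green 278 [256. 218.] [ 0.5424 -0.0692] [0.03  0.045]
s2 blue 331 [197.4 239.2] [ 0.5656 -0.2247] [0.037 0.035]
s2 purple 226 [232.3 186. ] [ 0.4001 -0.0902] [0.007 0.02 ]
bonnet top 51 [184.33333333 227.29411765] ((184.5, 227.5), (5.0, 9.0), 90.0) [0.50459315 0.22166766 0.06      ]
bonnet top 642 [199.52024922 242.46105919] ((199.5, 242.0), (34.0, 39.0), 90.0) [0.47205546 0.18631987 0.06      ]
```

```bash
cat > held.py <<'E'
from h import *
def stripe(I,box,z,g):
    x0,y0,x1,y1=box;h=cv2.cvtColor(I,cv2.COLOR_BGR2HSV)[y0:y1,x0:x1]
    red=((h[...,0]<8)|(h[...,0]>172))&(h[...,1]>120)&(h[...,2]>40)
    bl=blobs(red,(0,0),40)
    if not bl:return None
    p=max(bl,key=lambda t:t[0])[2]
    hull=cv2.fillConvexPoly(np.zeros(red.shape,np.uint8),cv2.convexHull(p.astype(np.int32)),1)
    q=np.argwhere((cv2.erode(hull,np.ones((3,3)))>0)&(h[...,1]<110)&(h[...,2]>90))[:,::-1]+(x0,y0)
    if len(q)<10:return len(p),p.mean(0)+(x0,y0)
    P=np.array([g(*u,z) for u in q]);c=P.mean(0);V=np.linalg.eigh(np.cov((P-c)[:,:2].T))[1][:,1]
    return len(q),q.mean(0).round(1),c[:2].round(4),np.degrees(np.arctan2(V[1],V[0])).round(1)%180,np.ptp(P[:,:2]@V).round(4)
E
python3 - <<'E'
from held import *
ms=cams.camera_model('scene');mt=cams.camera_model('top')
T=[];W=[]
for i in range(8):
    T.append(sensors.sense()['tcp_pos']);m=cams.camera_model('wrist')
    I=cams.snapshot('wrist')[:,:,::-1].copy();W.append(stripe(I,(235,200,325,360),T[-1][2]+.0291,lambda u,v,z:fish(m,u,v,z)))
T=np.array(T);print(T.mean(0),T.std(0));print(W[0],np.mean([w[2]-t[:2] for w,t in zip(W,T)],0),np.std([w[2]-t[:2] for w,t in zip(W,T)],0))
z=T.mean(0)[2]+.0291
print('scene',stripe(cv2.imread('pics/s2.png'),(260,80,420,190),z,lambda u,v,z:plane(ms,(u,v),z)))
print('top',stripe(cv2.imread('pics/t2.png'),(140,180,300,330),z,lambda u,v,z:plane(mt,(u,v),z)))
E
```

```text
[0.43045513 0.1647099  0.22988257] [9.38314922e-05 7.99316749e-05 8.59743523e-05]
(1204, array([280.5, 286.1]), array([0.4339, 0.1668]), np.float64(29.5), np.float64(0.0522)) [0.00349487 0.0019651 ] [5.52783146e-05 3.30541536e-05]
scene (10, array([333.2, 106. ]), array([0.4429, 0.1723]), np.float64(30.400000000000006), np.float64(0.0171))
top None
```

```bash
python3 - <<'E'
from held import *
s=sensors.sense();T=s['tcp_pos'];m=cams.camera_model('wrist');I=cams.snapshot('wrist')[:,:,::-1].copy()
H=cv2.cvtColor(I,cv2.COLOR_BGR2HSV)
h=H[60:215,195:365];b=(h[...,0]>100)&(h[...,0]<130)&(h[...,1]>120)
c=[fish(m,*c,.034)[:2] for a,c,p in blobs(b,(195,60),40)];d=c[0]-c[1];print('pipe mid',(c[0]+c[1])/2,np.degrees(np.arctan2(d[1],d[0])))
x0,y0,x1,y1=257,112,305,163;h=H[y0:y1,x0:x1];g=(h[...,1]>90)
for a,c,p in blobs(g,(x0,y0),60):
    if abs(p.mean(0)-[281,139]).max()<8:
        P=np.array([fish(m,*q,.068)[:2] for q in p]);V=np.linalg.eigh(np.cov((P-P.mean(0)).T))[1][:,1];print('key',a,c,P.mean(0),np.degrees(np.arctan2(V[1],V[0]))%180,np.ptp(P@V))
st=stripe(I,(235,200,325,360),T[2]+.0291,lambda u,v,z:fish(m,u,v,z));print(T,st)
print(s['t'],s['force'],R.from_quat(s['tool_rot']).as_matrix().round(4))
E
```

```text
pipe mid [0.47354611 0.19074743] 76.96708657573188
key 175 [278.85714286 140.        ] [0.47316748 0.19086232] 26.551449913375905 0.024638151855053136
[0.43024228 0.16491692 0.2297666 ] (1209, array([280.5, 286. ]), array([0.4338, 0.1669]), np.float64(29.400000000000006), np.float64(0.0522))
8.2 [-0.13976719  0.31123566 -0.55200674] [[ 8.716e-01  4.903e-01 -1.000e-04]
 [ 4.903e-01 -8.716e-01 -0.000e+00]
 [-1.000e-04 -0.000e+00 -1.000e+00]]
```

move_arm:
  targets:
    - {"dx": 0.41,"dy": 0.244,"dz": 0,"rx": 0,"ry": 0,"rz": -0.02}
    - {"dx": 0.41,"dy": 0.244,"dz": 0,"rx": 0,"ry": 0,"rz": -0.02}
    - {"dx": 0.41,"dy": 0.244,"dz": -0.6,"rx": 0,"ry": 0,"rz": -0.02}
    - {"dx": 0.41,"dy": 0.244,"dz": -0.9,"rx": 0,"ry": 0,"rz": -0.02}
    - {"dx": 0,"dy": 0,"dz": -1,"rx": 0,"ry": 0,"rz": 0}
    - {"dx": 0,"dy": 0,"dz": -1,"rx": 0,"ry": 0,"rz": 0}
    - {"dx": 0,"dy": 0,"dz": -1,"rx": 0,"ry": 0,"rz": 0}
    - {"dx": 0,"dy": 0,"dz": -0.6,"rx": 0,"ry": 0,"rz": 0}
    - {"dx": 0,"dy": 0,"dz": -0.1,"rx": 0,"ry": 0,"rz": 0}
    - {"dx": 0,"dy": 0,"dz": 0,"rx": 0,"ry": 0,"rz": 0}

```text
t: 9.5
tcp_pos: [0.4716, 0.1897, 0.0999]
tool_rot: [0.972, 0.233, 0.0, 0.0]
force: [0.4, 0.1, 0.5]
finger_gap: 0.323
gripper_force: 26.4
```

```bash
python3 - <<'E'
from held import *
for i in range(4): I=cams.snapshot('scene')[:,:,::-1]
J=cams.snapshot('top')[:,:,::-1]
s=sensors.sense();print(s['t'],s['tcp_pos'],s['force'])
a=cv2.resize(I[130:210,290:390],None,fx=5,fy=5,interpolation=2);b=cv2.resize(J[200:280,150:250],None,fx=3,fy=3,interpolation=2)
o=np.zeros((400,800,3),np.uint8);o[:400,:500]=a;o[:240,500:800]=b;cv2.imwrite('pics/c3.png',o)
E
```

```text
9.75 [0.47160938 0.18965611 0.10056669] [ 0.57910409 -0.03714374 -0.2300524 ]
```

View pics/c3.png

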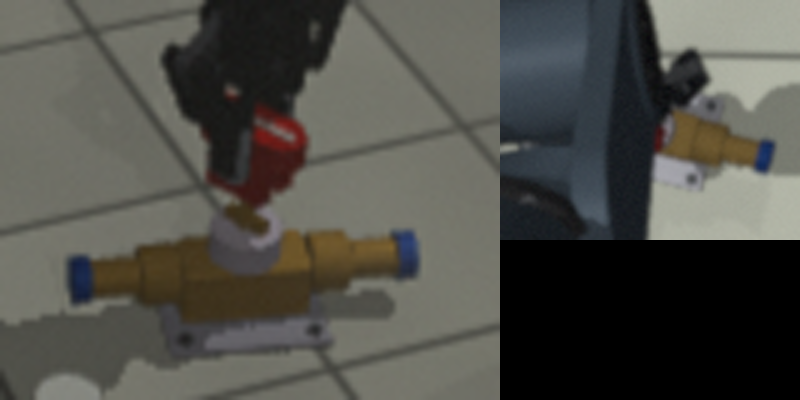

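The scene crop shows the handle just above the key, hub bottom corner at about px (342,171) and wing tip at (351,158), well placed over the spindle. I'll check those against projected corners.

```bash
python3 - <<'E'
from held import *
m=cams.camera_model('scene');I=cams.snapshot('scene')[:,:,::-1].copy();s=sensors.sense();T=s['tcp_pos']
h=cv2.cvtColor(I,cv2.COLOR_BGR2HSV)[140:180,320:360];red=((h[...,0]<8)|(h[...,0]>172))&(h[...,1]>110)&(h[...,2]>35)
p=max(blobs(red,(320,140)),key=lambda t:t[0])[2];print('right',p[:,0].max(),p[p[:,0]==p[:,0].max()],'bottom',p[p[:,1]==p[:,1].max()])
def proj(P):
    q=m['extrinsics'][:3,:3]@P+m['extrinsics'][:3,3];return np.array([q[0]/q[2]*m['fx']+m['cx'],q[1]/q[2]*m['fy']+m['cy']])
a=np.radians(27);u=np.array([np.cos(a),np.sin(a),0]);v=np.array([-u[1],u[0],0])
zb=T[2]-.0129
for name,c in(('stat',(.4735,.190)),('w',(.473,.1905))):
    C=np.array([*c,zb])
    print(name,'hubcorners',[proj(C+i*.018*u+j*.014*v).round(1) for i in(1,-1) for j in(1,-1)],'wingtop right max',max(proj(C+np.array([0,0,zz])+.018*u+.014*(np.cos(t)*u+np.sin(t)*v))[0] for t in np.linspace(-2,2,81) for zz in(.024,.042)))
    print('d/du',proj(C+.001*u)-proj(C),'d/dv',proj(C+.001*v)-proj(C),'d/dz',proj(C+[0,0,.001])-proj(C))
print(T)
E
```

```text
right 350 [[350 156]
 [350 157]
 [350 158]
 [350 159]
 [350 160]
 [350 161]
 [350 162]] bottom [[340 170]
 [341 170]]
stat hubcorners [array([348.5, 166.9]), array([342. , 171.6]), array([337.9, 161.3]), array([331.3, 165.9])] wingtop right max 351.9263407948209
d/du [0.29506703 0.15497181] d/dv [ 0.23260293 -0.16624471] d/dz [ 0.02692151 -0.29857201]
w hubcorners [array([348.6, 166.7]), array([342.1, 171.4]), array([338. , 161.2]), array([331.4, 165.8])] wingtop right max 352.01666942151735
d/du [0.29499993 0.1548658 ] d/dv [ 0.23248789 -0.16613146] d/dz [ 0.02695507 -0.29853781]
[0.47149765 0.18964609 0.10045952]
```

move_arm:
  targets:
    - {"dx": 0.02,"dy": 0.01,"dz": -0.06,"rx": 0,"ry": 0,"rz": 0}
    - {"dx": 0,"dy": 0,"dz": -0.06,"rx": 0,"ry": 0,"rz": 0}
    - {"dx": 0,"dy": 0,"dz": -0.06,"rx": 0,"ry": 0,"rz": 0}
    - {"dx": 0,"dy": 0,"dz": -0.06,"rx": 0,"ry": 0,"rz": 0}
    - {"dx": 0,"dy": 0,"dz": -0.06,"rx": 0,"ry": 0,"rz": 0}
    - {"dx": 0,"dy": 0,"dz": -0.04,"rx": 0,"ry": 0,"rz": 0}
    - {"dx": 0,"dy": 0,"dz": -0.04,"rx": 0,"ry": 0,"rz": 0}
    - {"dx": 0,"dy": 0,"dz": -0.04,"rx": 0,"ry": 0,"rz": 0}
    - {"dx": 0,"dy": 0,"dz": -0.04,"rx": 0,"ry": 0,"rz": 0}
    - {"dx": 0,"dy": 0,"dz": 0,"rx": 0,"ry": 0,"rz": 0}

```text
t: 11.05
tcp_pos: [0.4715, 0.1898, 0.0882]
tool_rot: [0.972, 0.233, -0.0, -0.0]
force: [0.8, 0.1, -1.1]
finger_gap: 0.324
gripper_force: 26.4
```

move_arm:
  targets:
    - {"dx": 0,"dy": 0,"dz": -0.02,"rx": 0,"ry": 0,"rz": 0}
    - {"dx": 0,"dy": 0,"dz": -0.02,"rx": 0,"ry": 0,"rz": 0}
    - {"dx": 0,"dy": 0,"dz": -0.02,"rx": 0,"ry": 0,"rz": 0}
    - {"dx": 0,"dy": 0,"dz": -0.02,"rx": 0,"ry": 0,"rz": 0}
    - {"dx": 0,"dy": 0,"dz": -0.02,"rx": 0,"ry": 0,"rz": 0}
    - {"dx": 0,"dy": 0,"dz": -0.02,"rx": 0,"ry": 0,"rz": 0}
    - {"dx": 0,"dy": 0,"dz": -0.02,"rx": 0,"ry": 0,"rz": 0}
    - {"dx": 0,"dy": 0,"dz": -0.02,"rx": 0,"ry": 0,"rz": 0}
    - {"dx": 0,"dy": 0,"dz": 0,"rx": 0,"ry": 0,"rz": 0}
    - {"dx": 0,"dy": 0,"dz": 0,"rx": 0,"ry": 0,"rz": 0}

```text
t: 12.3
tcp_pos: [0.4716, 0.1898, 0.0843]
tool_rot: [0.972, 0.233, 0.0, 0.0]
force: [0.3, 0.5, -0.1]
finger_gap: 0.328
gripper_force: 26.3
```

move_arm:
  targets:
    - {"dx": 0,"dy": 0,"dz": -0.02,"rx": 0,"ry": 0,"rz": 0}
    - {"dx": 0,"dy": 0,"dz": -0.02,"rx": 0,"ry": 0,"rz": 0}
    - {"dx": 0,"dy": 0,"dz": -0.02,"rx": 0,"ry": 0,"rz": 0}
    - {"dx": 0,"dy": 0,"dz": -0.02,"rx": 0,"ry": 0,"rz": 0}
    - {"dx": 0,"dy": 0,"dz": -0.02,"rx": 0,"ry": 0,"rz": 0}
    - {"dx": 0,"dy": 0,"dz": -0.02,"rx": 0,"ry": 0,"rz": 0}
    - {"dx": 0,"dy": 0,"dz": -0.02,"rx": 0,"ry": 0,"rz": 0}
    - {"dx": 0,"dy": 0,"dz": -0.02,"rx": 0,"ry": 0,"rz": 0}
    - {"dx": 0,"dy": 0,"dz": 0,"rx": 0,"ry": 0,"rz": 0}
    - {"dx": 0,"dy": 0,"dz": 0,"rx": 0,"ry": 0,"rz": 0}

```text
t: 13.55
tcp_pos: [0.4716, 0.1898, 0.0803]
tool_rot: [0.972, 0.233, 0.0, 0.0]
force: [-0.2, -0.1, -0.8]
finger_gap: 0.319
gripper_force: 26.4
```

move_arm:
  targets:
    - {"dx": 0,"dy": 0,"dz": -0.02,"rx": 0,"ry": 0,"rz": 0}
    - {"dx": 0,"dy": 0,"dz": -0.02,"rx": 0,"ry": 0,"rz": 0}
    - {"dx": 0,"dy": 0,"dz": -0.02,"rx": 0,"ry": 0,"rz": 0}
    - {"dx": 0,"dy": 0,"dz": -0.02,"rx": 0,"ry": 0,"rz": 0}
    - {"dx": 0,"dy": 0,"dz": -0.02,"rx": 0,"ry": 0,"rz": 0}
    - {"dx": 0,"dy": 0,"dz": -0.02,"rx": 0,"ry": 0,"rz": 0}
    - {"dx": 0,"dy": 0,"dz": 0,"rx": 0,"ry": 0,"rz": 0}
    - {"dx": 0,"dy": 0,"dz": 0,"rx": 0,"ry": 0,"rz": 0}
    - {"dx": 0,"dy": 0,"dz": 0,"rx": 0,"ry": 0,"rz": 0}
    - {"dx": 0,"dy": 0,"dz": 0,"rx": 0,"ry": 0,"rz": 0}

```text
t: 14.8
tcp_pos: [0.4716, 0.1898, 0.0773]
tool_rot: [0.972, 0.233, -0.0, -0.0]
force: [-0.2, 0.3, 0.6]
finger_gap: 0.322
gripper_force: 26.4
```

move_arm:
  targets:
    - {"dx": 0,"dy": 0,"dz": -0.02,"rx": 0,"ry": 0,"rz": 0}
    - {"dx": 0,"dy": 0,"dz": -0.02,"rx": 0,"ry": 0,"rz": 0}
    - {"dx": 0,"dy": 0,"dz": -0.02,"rx": 0,"ry": 0,"rz": 0}
    - {"dx": 0,"dy": 0,"dz": -0.02,"rx": 0,"ry": 0,"rz": 0}
    - {"dx": 0,"dy": 0,"dz": -0.02,"rx": 0,"ry": 0,"rz": 0}
    - {"dx": 0,"dy": 0,"dz": -0.02,"rx": 0,"ry": 0,"rz": 0}
    - {"dx": 0,"dy": 0,"dz": -0.02,"rx": 0,"ry": 0,"rz": 0}
    - {"dx": 0,"dy": 0,"dz": 0,"rx": 0,"ry": 0,"rz": 0}
    - {"dx": 0,"dy": 0,"dz": 0,"rx": 0,"ry": 0,"rz": 0}
    - {"dx": 0,"dy": 0,"dz": 0,"rx": 0,"ry": 0,"rz": 0}

```text
t: 16.05
tcp_pos: [0.4716, 0.1898, 0.0738]
tool_rot: [0.972, 0.233, 0.0, -0.0]
force: [0.4, -1.0, -0.5]
finger_gap: 0.321
gripper_force: 26.4
```

move_arm:
  targets:
    - {"dx": 0,"dy": 0,"dz": -0.012,"rx": 0,"ry": 0,"rz": 0}
    - {"dx": 0,"dy": 0,"dz": -0.012,"rx": 0,"ry": 0,"rz": 0}
    - {"dx": 0,"dy": 0,"dz": -0.012,"rx": 0,"ry": 0,"rz": 0}
    - {"dx": 0,"dy": 0,"dz": -0.012,"rx": 0,"ry": 0,"rz": 0}
    - {"dx": 0,"dy": 0,"dz": 0,"rx": 0,"ry": 0,"rz": 0}
    - {"dx": 0,"dy": 0,"dz": 0,"rx": 0,"ry": 0,"rz": 0}
    - {"dx": 0,"dy": 0,"dz": 0,"rx": 0,"ry": 0,"rz": 0}
    - {"dx": 0,"dy": 0,"dz": 0,"rx": 0,"ry": 0,"rz": 0}
    - {"dx": 0,"dy": 0,"dz": 0,"rx": 0,"ry": 0,"rz": 0}
    - {"dx": 0,"dy": 0,"dz": 0,"rx": 0,"ry": 0,"rz": 0}

```text
t: 17.3
tcp_pos: [0.4716, 0.1898, 0.0728]
tool_rot: [0.972, 0.233, 0.0, 0.0]
force: [-1.0, -0.7, 5.2]
finger_gap: 0.322
gripper_force: 27.2
```

The handle is seated: force rose to 5 N with its underside at about 0.060 m, after it slid past the key level. Turning clockwise in two halves, pivoting about the spindle.

move_arm:
  targets:
    - {"dx": -0.001,"dy": 0.0025,"dz": 0,"rx": 0,"ry": 0,"rz": -0.085}
    - {"dx": -0.001,"dy": 0.0025,"dz": 0,"rx": 0,"ry": 0,"rz": -0.085}
    - {"dx": -0.001,"dy": 0.0025,"dz": 0,"rx": 0,"ry": 0,"rz": -0.085}
    - {"dx": -0.001,"dy": 0.0025,"dz": 0,"rx": 0,"ry": 0,"rz": -0.085}
    - {"dx": -0.001,"dy": 0.0025,"dz": 0,"rx": 0,"ry": 0,"rz": -0.085}
    - {"dx": 0,"dy": 0.0025,"dz": 0,"rx": 0,"ry": 0,"rz": -0.085}
    - {"dx": 0,"dy": 0.0025,"dz": 0,"rx": 0,"ry": 0,"rz": -0.085}
    - {"dx": 0,"dy": 0.0025,"dz": 0,"rx": 0,"ry": 0,"rz": -0.085}
    - {"dx": 0,"dy": 0,"dz": 0,"rx": 0,"ry": 0,"rz": 0}
    - {"dx": 0,"dy": 0,"dz": 0,"rx": 0,"ry": 0,"rz": 0}

```text
t: 18.55
tcp_pos: [0.4715, 0.1908, 0.0729]
tool_rot: [0.998, 0.057, 0.0, -0.0]
force: [-1.6, 0.5, 5.1]
finger_gap: 0.323
gripper_force: 27.1
```

```bash
python3 - <<'E'
from h import *
s=sensors.sense();r=R.from_quat(s['tool_rot']).as_matrix();print(s['tcp_pos'],np.degrees(np.arctan2(r[1,0],r[0,0])),s['force'],s['ft_torque'],s['q'])
E
```

```text
[0.4714759  0.19075516 0.07286009] 6.572130320245122 [-1.56817548  0.53501783  5.10650925] [0.21213077 0.23326225 0.00403582] [1.64055358e-01 6.30498966e-01 1.85236670e+00 1.05907977e-03
 6.58360405e-01 1.61930865e+00]
```

move_arm:
  targets:
    - {"dx": 0,"dy": 0.0025,"dz": 0,"rx": 0,"ry": 0,"rz": -0.083}
    - {"dx": 0,"dy": 0.0025,"dz": 0,"rx": 0,"ry": 0,"rz": -0.083}
    - {"dx": 0,"dy": 0.0025,"dz": 0,"rx": 0,"ry": 0,"rz": -0.083}
    - {"dx": 0,"dy": 0.0025,"dz": 0,"rx": 0,"ry": 0,"rz": -0.083}
    - {"dx": 0,"dy": 0.0025,"dz": 0,"rx": 0,"ry": 0,"rz": -0.083}
    - {"dx": 0,"dy": 0.0025,"dz": 0,"rx": 0,"ry": 0,"rz": -0.083}
    - {"dx": 0,"dy": 0.0025,"dz": 0,"rx": 0,"ry": 0,"rz": -0.083}
    - {"dx": 0,"dy": 0.0025,"dz": 0,"rx": 0,"ry": 0,"rz": -0.083}
    - {"dx": 0,"dy": 0,"dz": 0,"rx": 0,"ry": 0,"rz": 0}
    - {"dx": 0,"dy": 0,"dz": 0,"rx": 0,"ry": 0,"rz": 0}

```text
t: 19.8
tcp_pos: [0.4715, 0.1913, 0.0729]
tool_rot: [0.993, -0.116, 0.0, -0.0]
force: [-1.5, 1.9, 5.6]
finger_gap: 0.32
gripper_force: 27.1
```

```bash
python3 - <<'E'
from h import *
s=sensors.sense();r=R.from_quat(s['tool_rot']).as_matrix();print(s['tcp_pos'],np.degrees(np.arctan2(r[1,0],r[0,0])),s['force'],s['ft_torque'])
E
```

```text
[0.47153454 0.19126884 0.07285881] -13.350578870604187 [-1.4874066   1.89434421  5.61777977] [ 0.2110002   0.25132751 -0.00092178]
```

Wing at -13.35° (target -13.1°). Releasing, then retreating straight up.

move_arm:
  targets:
    - {"dx": 0,"dy": 0,"dz": 0,"rx": 0,"ry": 0,"rz": 0}
    - {"dx": 0,"dy": 0,"dz": 0,"rx": 0,"ry": 0,"rz": 0}
    - {"dx": 0,"dy": 0,"dz": 0,"rx": 0,"ry": 0,"rz": 0}
    - {"dx": 0,"dy": 0,"dz": 0,"rx": 0,"ry": 0,"rz": 0}
    - {"dx": 0,"dy": 0,"dz": 0,"rx": 0,"ry": 0,"rz": 0}
    - {"dx": 0,"dy": 0,"dz": 0,"rx": 0,"ry": 0,"rz": 0}
    - {"dx": 0,"dy": 0,"dz": 0,"rx": 0,"ry": 0,"rz": 0}
    - {"dx": 0,"dy": 0,"dz": 0,"rx": 0,"ry": 0,"rz": 0}
    - {"dx": 0,"dy": 0,"dz": 0,"rx": 0,"ry": 0,"rz": 0}
    - {"dx": 0,"dy": 0,"dz": 0,"rx": 0,"ry": 0,"rz": 0}
  claw: 65

```text
t: 21.05
tcp_pos: [0.4715, 0.1908, 0.0726]
tool_rot: [0.993, -0.116, 0.0, -0.0]
force: [-0.2, -0.2, -0.0]
finger_gap: 0.649
gripper_force: 0.0
```

move_arm:
  targets:
    - {"dx": 0,"dy": 0,"dz": 0.3,"rx": 0,"ry": 0,"rz": 0}
    - {"dx": 0,"dy": 0,"dz": 0.6,"rx": 0,"ry": 0,"rz": 0}
    - {"dx": 0,"dy": 0,"dz": 0.9,"rx": 0,"ry": 0,"rz": 0}
    - {"dx": 0,"dy": 0,"dz": 1,"rx": 0,"ry": 0,"rz": 0}
    - {"dx": 0,"dy": 0,"dz": 1,"rx": 0,"ry": 0,"rz": 0}
    - {"dx": 0,"dy": 0,"dz": 1,"rx": 0,"ry": 0,"rz": 0}
    - {"dx": 0,"dy": 0,"dz": 1,"rx": 0,"ry": 0,"rz": 0}
    - {"dx": 0,"dy": 0,"dz": 0.5,"rx": 0,"ry": 0,"rz": 0}
    - {"dx": 0,"dy": 0,"dz": 0,"rx": 0,"ry": 0,"rz": 0}
    - {"dx": 0,"dy": 0,"dz": 0,"rx": 0,"ry": 0,"rz": 0}

```text
t: 22.3
tcp_pos: [0.4708, 0.1907, 0.2295]
tool_rot: [0.993, -0.116, -0.001, 0.0]
force: [-0.1, -1.0, 0.0]
finger_gap: 0.651
gripper_force: 0.0
```

```bash
python3 - <<'E'
from held import *
for i in range(4): s=sensors.sense();m=cams.camera_model('wrist');I=cams.snapshot('wrist')[:,:,::-1].copy()
print(s['t'],s['tcp_pos'],s['force'],s['finger_gap'])
cv2.imwrite('pics/w5.png',I)
print(stripe(I,(220,100,345,235),.102,lambda u,v,z:fish(m,u,v,z)))
h=cv2.cvtColor(I,cv2.COLOR_BGR2HSV);b=(h[...,0]>100)&(h[...,0]<130)&(h[...,1]>120)
for a,c,p in blobs(b,(0,0),60):print(a,c,fish(m,*c,.034)[:2])
E
```

```text
22.45 [0.47087503 0.19067781 0.22912916] [0.34538489 0.85733537 0.21439161] 0.6519916028359571
(344, array([279.5, 198.4]), array([0.473 , 0.1911]), np.float64(167.2), np.float64(0.0521))
582 [549.83161512  57.87800687] [ 0.56637951 -0.20060257]
180 [195.13888889 183.56666667] [0.49431844 0.2800126 ]
199 [364.31155779 182.85427136] [0.4530308  0.10184037]
```

View pics/w5.png

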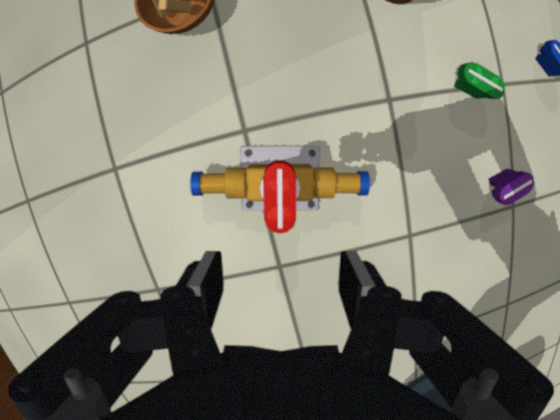

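The red handle at (280,197) sits on the bonnet with its wing at -12.8°, straight across the pipe (x axis at -13.1°). Its centre is within 1 mm of the pipe's middle, and the gripper is clear. Handing in.

```bash
python3 -c "
from station import order
print(order.sign_off())"
```

```text
the job is handed in; nothing more can be done
None
```

The red handle is home on the spindle and turned clockwise to shut, with its wing across the pipe to within about 1° and the gripper clear; it was handed in at about 22 s, but no verdict came back.

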